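# Roll the veneer strip down as far as the marker posts

### The job

Press down the freshly glued veneer strip: with the fingertips on top of the wooden roller, roll it along the strip to the two steel marker posts, and leave it at rest with its axle in line with the posts, square across the strip. Let it roll, not skid, and never grip it, lift it or push it from low down at its side. Leave everything else where it is.

Things in the scene. Friction and masses are not known exactly. Their poses are not given: they have to be found in the camera images.
- roller: Loose pale wooden cylinder, 80 mm diameter, 120 long (plus a 14 mm axle end 15 long at each side), 290-570 g, lying crosswise on the strip. Origin: barrel centre, on its axis, 54 mm above the table (top at 94). Own x along the axle; y, z turn as it rolls, z up at the start. Slight rolling resistance: pushed slowly, it stops within a few mm. Friction on wood about 0.6, varying.
- markers: Two fixed upright steel posts on the board, one each side of the strip: 10 mm diameter on 24 mm feet, tops 62 above the table, 200 apart. Origin: midway between them on the strip's centre line, 10 above the table. x from post to post, y along the strip, z up. The roller fits between with 20 mm to spare at each end. Near either end of the strip, 115 to 185 mm from the roller.
- board: Fixed plywood board 240 x 520, 10 mm thick, flat on the table, with a dark veneer strip 100 wide, 480 long, 4 mm thick glued along its middle (top of the strip 14 mm above the table). Origin: underside centre; x across the strip, y along the strip, z up.
- wax_tin: round brass tin of wax, 90 across, 24 tall, beside the board. Origin: centre of its underside. Bystander: leave alone.
- cup_a: white plastic dye cup, 70 across the rim, 65 tall, beside the board. Origin: centre of its underside. Bystander: leave alone.
- cup_b: a second white dye cup, same size, beside the board. Origin: centre of its underside. Bystander: leave alone.
- brush: horsehair brush lying bristles up, 150 x 50, 42 tall, beside the board, its length along its own y. Origin: centre of its underside. Bystander: leave alone.
- tin_lid: shallow steel tin lid, 92 across, 14 tall, beside the board. Origin: centre of its underside. Bystander: leave alone.
- sanding_block: cork sanding block 50 x 30, 26 tall, on a corner of the plywood board. Origin: centre of its underside. Bystander: leave alone.
- jar: small amber jar, 32 across, 45 tall, on the opposite corner of the plywood board. Origin: centre of its underside. Bystander: leave alone.
There are look-alikes about, which are no part of the job. What is shaped like the roller but purple is not meant.

How it is judged:
By the outcome, as a careful person would: the job done as asked, in the order asked, and still so for the second after the job is handed in, with the robot touching nothing.
It also fails if it takes over 58 s, if anything falls off the work surface, if the arm or the gripper's body presses on something with over 40 N, if the wrist force passes 120 N, or if a joint passes its speed limit or range.

### The arm

A 6-joint arm with a two-finger parallel gripper is mounted at the origin on the work surface. World frame = base frame: x ahead of the robot, y to its left, z up, the work surface at z = 0. Lengths are in m, angles in rad, forces in N, time in s.
With the tool pointing down it reaches from about 0.35 to 0.975 m from the base axis. Payload 4.9 kg.
Tool frame: the origin (TCP) lies on the centre line of the jaws, within the pads' length; the fingertips stand 14 mm ahead of it and the grasp point (between the pads) lies 5 mm behind it; y points along the fingers, z is the direction in which the jaws open and shut, and the axes are right-handed (so a half turn about y gives the same grasp; the last joint's range is limited). The gripper opens to 85 mm and grips with 20 to 120 N. Pads are 22 mm wide; open, the fingers measure 114 mm over their backs; the gripper's body (76 mm by 85 mm) begins 54 mm behind the grasp point. The pads swing forward as they close: fully open they stand 13 mm farther back than shut.
Start: joints at [1.116, 0.053, 1.613, -0, 1.476, -0.119], TCP at [0.206, 0.59, 0.245] pointing down, gripper open.
Joint ranges: [-3.01, 3.01], [-1.01, 2.22], [0.06, 2.58], [-1.02, 4.17], [0.09, 2.62], [-3.14, 3.14]. Speed limits (rad/s): [2.57, 2.57, 3.14, 3.14, 3.14, 3.14].

### API

Orientations are given as a rotation vector (axis times angle).
In Python, from station import ctrl gives the robot as it stands.
- The arm moves only by the tool servo_tool, never from a script. Its arguments are lists of equal length, an entry for each row: "delta_pos": the shift along the tool's x, y, z in m, a list of three; "dr": the turn, a rotation vector about the tool's x, y, z in degrees, a list of three; "grip": the opening, from 0 (shut) to 1 (fully open). In form: {"delta_pos": [[x, y, z], ...], "dr": [[rx, ry, rz], ...], "grip": [grip, ...]}. A call has 1 to 5 rows; each row shifts and turns the pose as measured when the row begins, along the tool's axes as they then stand; what a row does not reach is not made up. A row lasts 1/8 s, in which the tool goes at most 62.5 mm and 10.7 degrees, less where a joint would pass 70% of its speed; a pose out of reach is approached as far as the arm can. A call is refused whole if a number of a shift passes 0.0625 or a number of a turn 10.7, either way. A call with a gripper value outside its range is refused whole. The fingers move at their own pace and stop on an object; "grip_force" is the grip in N (left out, the last holds). Time passes only in rows, so rows that do not move let the fingers close. It gives the time, the measured TCP pose, the force and the opening at its end, in the units of the state.
- ctrl.get_obs(): the state, without advancing time (a new reading comes with each control period).
- ctrl.get_image(name): name is "scene" or "top"; returns the picture (400x640x3 uint8, red, green, blue); there is no depth.
- ctrl.camera_params(name): a dict with "fovy" (degrees; the focal length in pixels is half the picture's height over the tangent of half this angle, whatever the lens; pixels are square), "cx", "cy" (the principal point, pixels), "k1" (the pictures are not rectified: a ray, as slopes to the right and down, at radius r is drawn at 1 + k1 r^2 times it, then the intrinsics apply), "eye" and "rotation" of the camera in the world. Camera axes: x right, y down, z forward; pixel columns grow to the right and rows downward; lengths in m; the calibration is good to about 2 mm. A picture is of the moment at which its call begins. camera_params takes no time and is no camera call.
- ctrl.finish_job(): hands the job in, once; it reports no verdict.
Trained networks look in the newest picture that a camera, given by its name, has taken for a name from the list of things; names that differ only in an ending like _2 or _b are one class to them, and where a whole thing is asked for, a point or a joint stands for the part that bears it (a point fixed in the world has none). Each returns a list of dicts, best first, with "score" (0 to 1); they miss things now and then, are a little off and sometimes report something else, mostly with a low value. They report only what shows in the picture. A call takes as long as a camera call. They do not tell look-alikes from the thing itself.
- ctrl.masks_of(camera, label): "pixels" (400x640 bool, what is visible of it) and "extent" ([left, top, right, bottom] in pixels, round what is visible of it).
The state is a dict: "t": time; "q": joint angles; "dq": joint speeds; "effort": joint torques, N m; "tool_pos": TCP position; "tool_rot": TCP orientation; "contact_force": force on the tool from outside, world axes, zero at the start; "wrist_torque": the same for the moment, N m; "opening": finger opening in m.
Only numpy, scipy, OpenCV 4.12 (cv2) and the standard library are available. Lean on these libraries where they do the work, as an engineer would, in place of code of your own. Each camera call takes 0.05 s, during which the arm holds its last target.

## Working session

There is one attempt and no reset: what is moved stays moved. The work goes in short steps, Python scripts to look and compute and a tool call to move; the robot and the scene stay as the last step left them, time stands still between calls to the robot, and variables do not carry over. Pictures are saved under pics/ and viewed, and the job is handed in when it is done.

Besides the shell and the picture viewer there is one more tool, called after ">>>" in YAML: its name, and indented under it one key for each argument. servo_tool: Moves the arm, as the interface text tells. Its arguments: {"type":"object","properties":{"delta_pos":{"type":"array","items":{"type":"array","items":{"type":"number"}}},"dr":{"type":"array","items":{"type":"array","items":{"type":"number"}}},"grip":{"type":"array","items":{"type":"number"}},"grip_force":{"type":"number"}},"required":["delta_pos","dr","grip"]}

```bash
mkdir -p pics; ls
python3 - <<'E'
from station import ctrl
import cv2
o=ctrl.get_obs()
for k,v in o.items(): print(k,v)
for n in("scene","top"):
    im=ctrl.get_image(n); cv2.imwrite(f"pics/{n}0.png",im[:,:,::-1]); print(n,ctrl.camera_params(n))
E
```

```text
pics
t 0.0
q [ 1.11602442e+00  5.34132531e-02  1.61424308e+00  2.20953211e-05
  1.47600585e+00 -1.18996869e-01]
dq [ 8.08801194e-05 -2.21961719e-04  1.38026456e-03  2.49996586e-03
  2.09805464e-04 -9.96640795e-05]
effort [ 6.56818975e-04 -3.93683803e+01 -3.70174456e+01 -2.58724464e-05
  7.06340492e-03  5.71570204e-07]
tool_pos [0.20567654 0.58958065 0.24405844]
tool_rot [-1.55667079  0.26404473 -0.26308779]
contact_force [ 0.08364889 -0.86997816 -0.12373092]
wrist_torque [-0.01513708 -0.0504651   0.03429066]
opening 0.08533300131831077
scene {'fovy': 48.905812567163295, 'cx': 325.81973666356083, 'cy': 198.43248361419853, 'k1': -0.08914827158502883, 'eye': array([ 1.00727525, -0.47274079,  0.7493645 ]), 'rotation': array([-2.22034039, -0.89875534,  0.34405345])}
top {'fovy': 56.77793918657452, 'cx': 324.70861216879314, 'cy': 204.77828406279647, 'k1': -0.08407704464313873, 'eye': array([0.52600312, 0.02023984, 0.9596175 ]), 'rotation': array([-2.17138391,  2.19808857, -0.09119749])}
```

View pics/scene0.png

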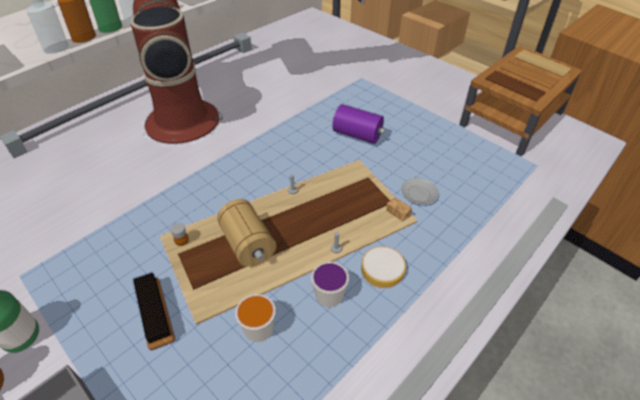

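View pics/top0.png

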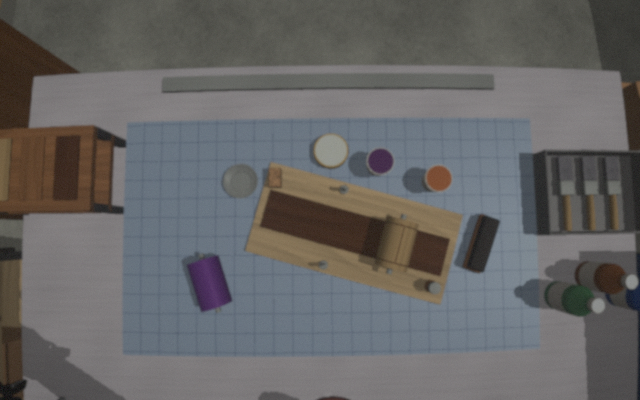

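The candidates for the roller are the pale wooden cylinder at top (397,243) / scene (246,232), and the purple look-alike at top (210,282) / scene (358,123). I choose the pale one on the strip. The posts are at top (342,189) and (322,264).

```bash
cat > h.py <<'E'
import numpy as np, cv2
from scipy.spatial.transform import Rotation as R
from station import ctrl
def K(n):
    p=ctrl.camera_params(n); f=200/np.tan(np.radians(p['fovy']/2))
    return p,np.array([[f,0,p['cx']],[0,f,p['cy']],[0,0,1.]]),R.from_rotvec(p['rotation']).as_matrix(),np.array([p['k1'],0,0,0.])
def toz(n,uv,z):
    p,k,r,d=K(n); u=cv2.undistortPoints(np.array(uv,float).reshape(-1,1,2),k,d).reshape(-1,2)
    w=np.c_[u,np.ones(len(u))]@r.T; e=p['eye']; return e+w*((z-e[2])/w[:,2])[:,None]
def proj(n,P):
    p,k,r,d=K(n); P=np.atleast_2d(P); rv,_=cv2.Rodrigues(r.T)
    return cv2.projectPoints(P.astype(float),rv,-r.T@p['eye'],k,d)[0].reshape(-1,2)
E
python3 - <<'E'
from h import *
for n in("scene","top"):
    im=ctrl.get_image(n)
    for l in("roller","markers","board"):
        for m in ctrl.masks_of(n,l)[:3]:
            px=np.argwhere(m['pixels'])[:,::-1]; 
            print(n,l,round(m['score'],2),m['extent'],len(px),px.mean(0).round(1),cv2.minAreaRect(px.astype(np.float32)))
            if m['score']>.5: np.save(f"m_{n}_{l}_{int(px.mean(0)[0])}.npy",m['pixels'])
im=ctrl.get_image("top")
cv2.imwrite("pics/topcrop.png",cv2.resize(im[150:320,230:480,::-1],None,fx=3.2,fy=3.2,interpolation=cv2.INTER_CUBIC))
im=ctrl.get_image("scene")
cv2.imwrite("pics/scenecrop.png",cv2.resize(im[155:325,155:425,::-1],None,fx=2.9,fy=2.9,interpolation=cv2.INTER_CUBIC))
E
```

```text
scene roller 0.8 [332.6, 104.6, 385.6, 142.6] 1474 [357.4 123.3] ((357.5500183105469, 123.3499984741211), (53.12626266479492, 30.674089431762695), 18.434946060180664)
scene roller 0.69 [215.3, 199.0, 272.6, 267.8] 2495 [245.3 232.5] ((245.2058868408203, 232.17649841308594), (69.11392974853516, 39.616172790527344), 59.03623962402344)
scene markers 0.84 [287.8, 175.7, 343.1, 254.1] 251 [316.3 219.2] ((313.5159912109375, 214.21253967285156), (91.10452270507812, 14.830316543579102), 54.090274810791016)
scene board 0.81 [160.7, 163.0, 420.2, 323.4] 17098 [283.9 238.4] ((290.58941650390625, 235.11721801757812), (96.20142364501953, 245.3217315673828), 68.62937927246094)
scene board 0.27 [236.6, 293.9, 275.4, 341.4] 1466 [256.1 316.4] ((257.8077087402344, 316.4615173339844), (45.48541259765625, 39.66106414794922), 56.30992889404297)
top roller 0.93 [376.0, 215.7, 420.2, 276.4] 1747 [396.4 243.9] ((396.4541015625, 244.26502990722656), (33.99077606201172, 60.433990478515625), 15.52410888671875)
top roller 0.64 [188.4, 256.9, 231.3, 314.5] 1757 [208.9 283.5] ((208.83755493164062, 283.486572265625), (61.0018424987793, 34.01215362548828), 73.68614959716797)
top markers 0.47 [318.4, 183.9, 347.0, 268.4] 124 [333.6 225.4] ((333.28076171875, 226.80384826660156), (8.507462501525879, 87.35498046875), 15.255118370056152)
top board 0.81 [245.7, 164.9, 461.2, 307.6] 16278 [349.9 231.7] ((354.36248779296875, 232.7951202392578), (202.60643005371094, 93.94300842285156), 15.52410888671875)
top board 0.44 [463.7, 216.3, 501.5, 271.1] 1260 [480.9 242.8] ((481.0000305175781, 243.0), (22.768400192260742, 56.92100143432617), 18.434947967529297)
```

View pics/topcrop.png

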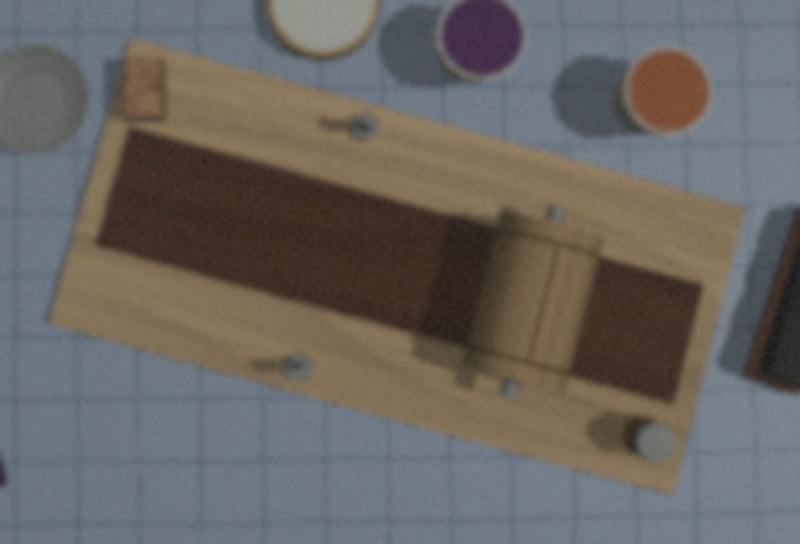

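View pics/scenecrop.png

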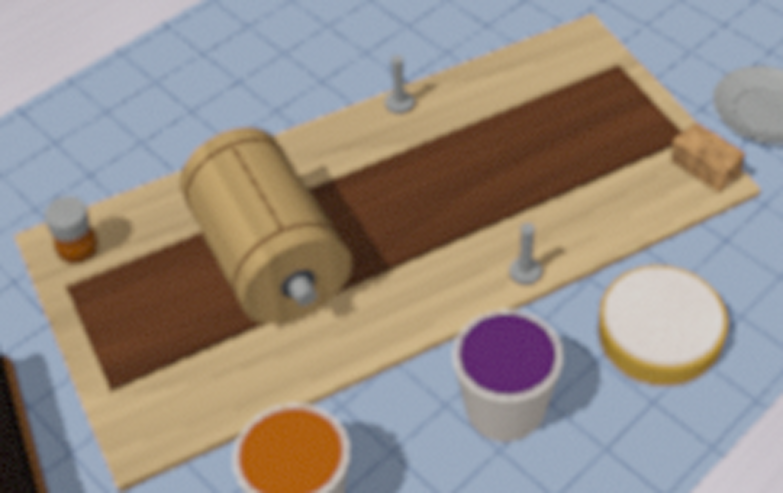

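```bash
cat > fit.py <<'E'
from h import *
from scipy.optimize import least_squares
T=lambda a:(np.array(a,float)+.5)/3.2-.5+[230,150]
S=lambda a:(np.array(a,float)+.5)/2.9-.5+[155,155]
bt=T([(132,40),(745,208),(675,492),(50,321)]); st=T([(131,130),(700,286),(672,402),(98,243)])
bs=S([(595,14),(758,190),(122,488),(16,238)]); ss=S([(622,67),(683,130),(110,388),(70,288)])
ft=T([(364,127),(300,366)]); pt_s=S([(397,60),(528,228)]); fs=S([(400,102),(526,270)])
B=toz("top",bt,.010); print("board corners",B.round(4)[:,:2].tolist()); print([round(np.linalg.norm(B[i]-B[(i+1)%4]),4) for i in range(4)])
Q=toz("top",st,.014); print("strip",Q.round(4)[:,:2].tolist(),[round(np.linalg.norm(Q[i]-Q[(i+1)%4]),4) for i in range(4)])
Bs=toz("scene",bs,.010); print("scene b",Bs.round(4)[:,:2].tolist(),[round(np.linalg.norm(Bs[i]-Bs[(i+1)%4]),4) for i in range(4)])
Qs=toz("scene",ss,.014); print("scene s",Qs.round(4)[:,:2].tolist())
print("post top: top cam z.062",toz("top",ft,.062)[:,:2].round(4).tolist()," scene",toz("scene",pt_s,.062)[:,:2].round(4).tolist(),"feet",toz("scene",fs,.012)[:,:2].round(4).tolist())
at=T([(555,212),(510,387)]); A=toz("top",at,.058); print("axle ends",A.round(4).tolist(),np.linalg.norm(A[0]-A[1]),A.mean(0))
print("axle end scene",toz("scene",S([(302,287)]),.054))
E
python3 fit.py
```

```text
board corners [[0.7126, 0.1527], [0.5695, -0.3445], [0.3426, -0.2797], [0.4861, 0.2188]]
[np.float64(0.5173), np.float64(0.236), np.float64(0.5188), np.float64(0.236)]
strip [[0.6384, 0.1529], [0.507, -0.3034], [0.4149, -0.2778], [0.5479, 0.1795]] [np.float64(0.4749), np.float64(0.0957), np.float64(0.4762), np.float64(0.0943)]
scene b [[0.4831, 0.2215], [0.7103, 0.1519], [0.5701, -0.3431], [0.3416, -0.2792]] [np.float64(0.2376), np.float64(0.5145), np.float64(0.2373), np.float64(0.5204)]
scene s [[0.5471, 0.1816], [0.6301, 0.1589], [0.5048, -0.3058], [0.4137, -0.2775]]
post top: top cam z.062 [[0.6329, -0.0317], [0.4525, 0.0193]]  scene [[0.4447, 0.0192], [0.6362, -0.0351]] feet [[0.4427, 0.0218], [0.6351, -0.0335]]
axle ends [[0.5663, -0.1773, 0.058], [0.434, -0.1396, 0.058]] 0.13758417139441545 [ 0.50011926 -0.15847632  0.058     ]
axle end scene [[ 0.55775415 -0.17593347  0.054     ]]
```

```bash
cat > plan.py <<'E'
from h import *
th=np.radians(16.0); d=np.array([np.sin(th),np.cos(th),0]); c=np.array([np.cos(th),-np.sin(th),0])
def st(tgt=None):
    o=ctrl.get_obs(); M=R.from_rotvec(o['tool_rot']).as_matrix()
    print("t",round(o['t'],3),"p",o['tool_pos'].round(4),"F",o['contact_force'].round(2),"open",round(o['opening'],4))
    best=min([c,-c],key=lambda z:-z@M[:,2])
    T=np.c_[np.cross([0,0,-1],best),[0,0,-1],best]
    print("tool axes cols\n",M.round(3)); print("rot needed deg (tool)",np.degrees(R.from_matrix(M.T@T).as_rotvec()).round(2))
    p=o['tool_pos']; print("along s",round((p-[.5277,-.0632,0])@d,4),"lat",round((p-[.5277,-.0632,0])@c,4))
    if tgt is not None:
        print("delta tool now",(M.T@(np.array(tgt)-p)).round(4)," after rot",(T.T@(np.array(tgt)-p)).round(4))
E
python3 -c "
from plan import *
st([.500,-.1585,.15])"
```

```text
t 0.6 p [0.206  0.5901 0.2453] F [0.17 0.44 0.27] open 0.0855
tool axes cols
 [[ 0.944  0.     0.33 ]
 [-0.33   0.     0.944]
 [ 0.    -1.     0.   ]]
rot needed deg (tool) [-0.   86.76 -0.  ]
along s 0.5393 lat -0.4894
delta tool now [ 0.5243  0.0953 -0.6099]  after rot [0.6385 0.0953 0.489 ]
```

```bash
python3 -c "
from plan import *
o=ctrl.get_obs();M=R.from_rotvec(o['tool_rot']);D=np.array([.294,-.7486,-.075])/15
for i in range(15):
    print(i,M.inv().apply(D).round(3).tolist()); 
    if i<9: M=M*R.from_euler('y',9.64,degrees=True)
"
```

```text
0 [0.035, 0.005, -0.041]
1 [0.041, 0.005, -0.034]
2 [0.046, 0.005, -0.027]
3 [0.05, 0.005, -0.019]
4 [0.053, 0.005, -0.01]
5 [0.054, 0.005, -0.001]
6 [0.053, 0.005, 0.008]
7 [0.051, 0.005, 0.017]
8 [0.047, 0.005, 0.025]
9 [0.043, 0.005, 0.033]
10 [0.043, 0.005, 0.033]
11 [0.043, 0.005, 0.033]
12 [0.043, 0.005, 0.033]
13 [0.043, 0.005, 0.033]
14 [0.043, 0.005, 0.033]
```

>>> servo_tool:
  delta_pos:
    - [0.035, 0.003, -0.041]
    - [0.041, 0.003, -0.034]
    - [0.046, 0.003, -0.027]
    - [0.05, 0.003, -0.019]
    - [0.053, 0.003, -0.01]
  dr:
    - [0, 9.64, 0]
    - [0, 9.64, 0]
    - [0, 9.64, 0]
    - [0, 9.64, 0]
    - [0, 9.64, 0]
  grip: [0.5, 0.5, 0.5, 0.5, 0.5]
  grip_force: 60

```text
t: 1.23
tool_pos: [0.3024, 0.3356, 0.2304]
tool_rot: [-1.36, 0.929, -0.931]
contact_force: [1.3, -0.6, 0.5]
opening: 0.0427
```

>>> servo_tool:
  delta_pos:
    - [0.054, 0.003, -0.001]
    - [0.053, 0.003, 0.008]
    - [0.051, 0.003, 0.017]
    - [0.047, 0.003, 0.025]
    - [0.043, 0.003, 0.033]
  dr:
    - [0, 9.64, 0]
    - [0, 9.64, 0]
    - [0, 9.64, 0]
    - [0, 9.64, 0]
    - [0, 0, 0]
  grip: [0.5, 0.5, 0.5, 0.5, 0.5]

```text
t: 1.85
tool_pos: [0.3953, 0.0747, 0.2167]
tool_rot: [-1.029, 1.437, -1.443]
contact_force: [0.1, -0.2, 0.0]
opening: 0.0427
```

```bash
python3 -c "
from plan import *
st([.497,-.168,.15])"
```

```text
t 1.85 p [0.3953 0.0747 0.2167] F [ 0.09 -0.22  0.01] open 0.0427
tool axes cols
 [[-0.317  0.01   0.949]
 [-0.949  0.003 -0.317]
 [-0.006 -1.     0.008]]
rot needed deg (tool) [-0.48 -2.46 -0.33]
along s 0.096 lat -0.1652
delta tool now [0.1984 0.0669 0.1727]  after rot [0.2052 0.0667 0.1646]
```

>>> servo_tool:
  delta_pos:
    - [0.05, 0.006, 0.043]
    - [0.05, 0.006, 0.043]
    - [0.05, 0.006, 0.043]
    - [0.048, 0.006, 0.043]
    - [0.0, 0.0, 0.0]
  dr:
    - [-0.48, -2.46, -0.33]
    - [0, 0, 0]
    - [0, 0, 0]
    - [0, 0, 0]
    - [0, 0, 0]
  grip: [0.5, 0.5, 0.5, 0.5, 0.5]

```text
t: 2.48
tool_pos: [0.4982, -0.1564, 0.1957]
tool_rot: [-1.057, 1.411, -1.417]
contact_force: [-0.1, 0.1, 0.9]
opening: 0.0429
```

```bash
python3 -c "
from plan import *
st([.497,-.170,.125])
im=ctrl.get_image('scene');cv2.imwrite('pics/s1.png',cv2.resize(im[80:325,135:445,::-1],None,fx=2.4,fy=2.4))"
```

```text
t 2.475 p [ 0.4982 -0.1564  0.1957] F [-0.14  0.12  0.93] open 0.0429
tool axes cols
 [[-0.28   0.006  0.96 ]
 [-0.96  -0.    -0.28 ]
 [-0.001 -1.     0.005]]
rot needed deg (tool) [-0.32 -0.27 -0.07]
along s -0.0977 lat -0.0027
delta tool now [0.0135 0.0707 0.0023]  after rot [0.0134 0.0707 0.0026]
```

>>> servo_tool:
  delta_pos:
    - [0.0135, 0.035, 0.0025]
    - [0, 0.025, 0]
    - [0, 0.014, 0]
    - [0, 0, 0]
  dr:
    - [-0.32, -0.27, -0.07]
    - [0, 0, 0]
    - [0, 0, 0]
    - [0, 0, 0]
  grip: [0.5, 0.5, 0.5, 0.5]

```text
t: 3.02
tool_pos: [0.4971, -0.1656, 0.1226]
tool_rot: [-1.064, 1.405, -1.409]
contact_force: [-0.0, 0.1, 0.1]
opening: 0.0426
```

```bash
python3 -c "
from plan import *
st([.497,-.170,.115])
im=ctrl.get_image('scene');cv2.imwrite('pics/s2.png',cv2.resize(im[80:325,135:445,::-1],None,fx=2.4,fy=2.4))"
```

```text
t 3.025 p [ 0.4971 -0.1656  0.1226] F [-0.03  0.13  0.06] open 0.0426
tool axes cols
 [[-0.27   0.004  0.963]
 [-0.963 -0.    -0.27 ]
 [-0.001 -1.     0.004]]
rot needed deg (tool) [-0.23  0.34 -0.04]
along s -0.1069 lat -0.0012
delta tool now [0.0042 0.0077 0.0011]  after rot [0.0042 0.0076 0.0012]
```

View pics/s2.png

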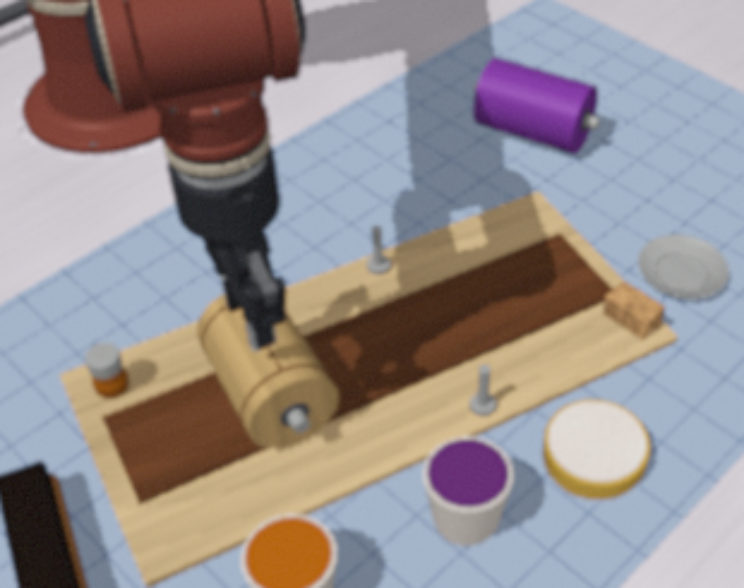

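The fingertips are just above the roller's crown (picture 262,340); the roller hasn't moved. Now I feel for contact.

>>> servo_tool:
  delta_pos:
    - [0.004, 0.004, 0.001]
    - [0, 0.003, 0]
    - [0, 0.003, 0]
  dr:
    - [-0.2, 0.3, 0]
    - [-0.2, 0, 0]
    - [0, 0, 0]
  grip: [0.5, 0.5, 0.5]

```text
t: 3.45
tool_pos: [0.4994, -0.1707, 0.1164]
tool_rot: [-1.063, 1.408, -1.414]
contact_force: [0.3, -0.5, -0.1]
opening: 0.0429
```

>>> servo_tool:
  delta_pos:
    - [0, 0.002, 0]
    - [0, 0.002, 0]
  dr:
    - [0, 0, 0]
    - [0, 0, 0]
  grip: [0.5, 0.5]

```text
t: 3.7
tool_pos: [0.4995, -0.1708, 0.1123]
tool_rot: [-1.062, 1.408, -1.414]
contact_force: [-0.9, -0.3, -0.5]
opening: 0.0425
```

>>> servo_tool:
  delta_pos:
    - [0, 0.0015, 0]
    - [0, 0.0015, 0]
  dr:
    - [0, 0, 0]
    - [0, 0, 0]
  grip: [0.5, 0.5]

```text
t: 3.95
tool_pos: [0.4995, -0.1708, 0.109]
tool_rot: [-1.062, 1.408, -1.414]
contact_force: [0.4, 0.3, -0.1]
opening: 0.0424
```

>>> servo_tool:
  delta_pos:
    - [0, 0.0015, 0]
    - [0, 0.0015, 0]
  dr:
    - [0, 0, 0]
    - [0, 0, 0]
  grip: [0.5, 0.5]

```text
t: 4.2
tool_pos: [0.4995, -0.1708, 0.1059]
tool_rot: [-1.062, 1.408, -1.414]
contact_force: [-0.3, -0.1, 5.5]
opening: 0.0428
```

>>> servo_tool:
  delta_pos:
    - [-0.004, 0.0007, 0]
    - [-0.008, 0.0007, 0]
  dr:
    - [0, 0, 0]
    - [0, 0, 0]
  grip: [0.5, 0.5]

```text
t: 4.45
tool_pos: [0.5029, -0.1595, 0.1061]
tool_rot: [-1.063, 1.409, -1.414]
contact_force: [-2.7, 1.0, 6.1]
opening: 0.0429
```

```bash
cat > look.py <<'E'
import sys
from plan import *
n=sys.argv[1]
st()
im=ctrl.get_image('scene');cv2.imwrite(f'pics/{n}.png',cv2.resize(im[130:325,155:435,::-1],None,fx=2.8,fy=2.8,interpolation=cv2.INTER_CUBIC))
E
python3 look.py s3
```

```text
t 4.45 p [ 0.5029 -0.1595  0.1061] F [-2.65  1.05  6.1 ] open 0.0429
tool axes cols
 [[-0.275  0.003  0.961]
 [-0.961 -0.002 -0.275]
 [ 0.001 -1.     0.003]]
rot needed deg (tool) [-0.17  0.02  0.07]
along s -0.0994 lat 0.0027
```

View pics/s3.png

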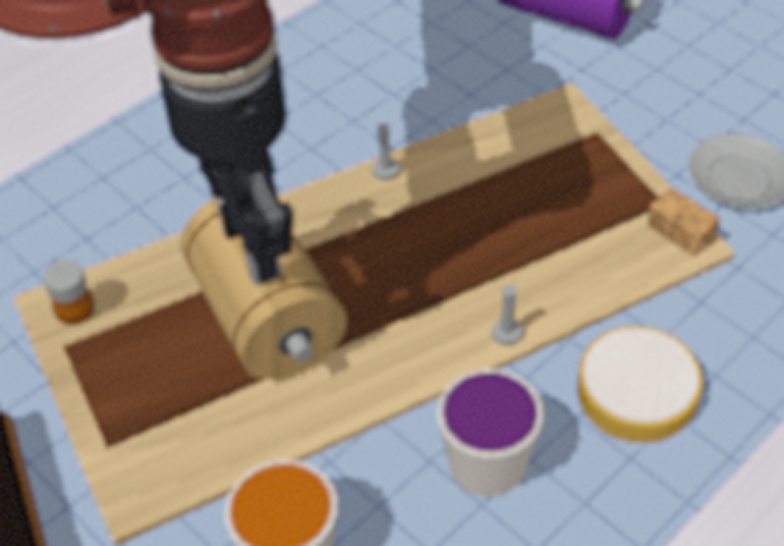

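>>> servo_tool:
  delta_pos:
    - [-0.01, 0.0008, 0]
    - [-0.01, 0.0008, 0]
    - [-0.01, 0.0008, 0]
  dr:
    - [-0.1, 0, 0]
    - [0, 0, 0]
    - [0, 0, 0]
  grip: [0.5, 0.5, 0.5]

```text
t: 4.88
tool_pos: [0.5119, -0.1286, 0.1058]
tool_rot: [-1.064, 1.411, -1.412]
contact_force: [-0.8, 0.3, 2.4]
opening: 0.043
```

```bash
python3 look.py s4
```

```text
t 4.875 p [ 0.5119 -0.1286  0.1058] F [-0.83  0.35  2.41] open 0.043
tool axes cols
 [[-0.275  0.001  0.961]
 [-0.961 -0.001 -0.275]
 [ 0.001 -1.     0.001]]
rot needed deg (tool) [-0.04  0.02  0.03]
along s -0.0672 lat 0.0028
```

View pics/s4.png

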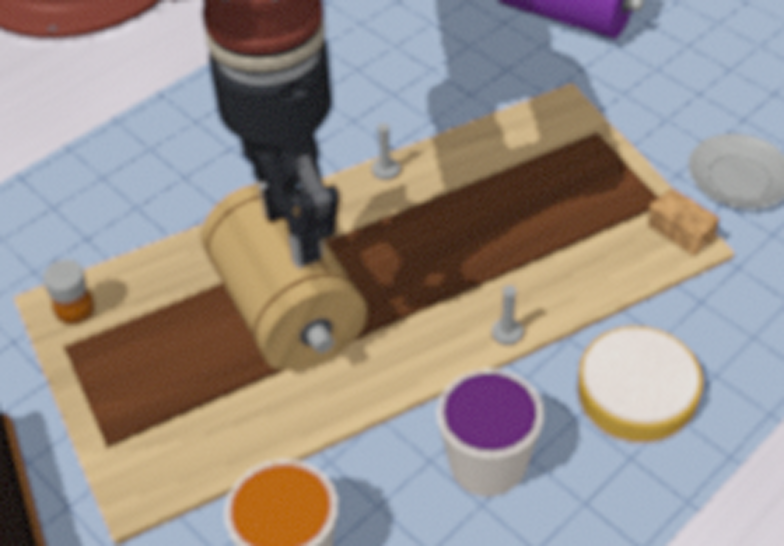

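>>> servo_tool:
  delta_pos:
    - [0, 0.0008, 0]
    - [0, -0.006, 0]
    - [0.024, 0, -0.003]
    - [0, 0.004, 0]
    - [0, 0, 0]
  dr:
    - [0, 0, 0]
    - [0, 0, 0]
    - [0, 0, 0]
    - [0, 0, 0]
    - [0, 0, 0]
  grip: [0.5, 0.5, 0.5, 0.5, 0.5]

```text
t: 5.55
tool_pos: [0.5032, -0.1494, 0.107]
tool_rot: [-1.063, 1.409, -1.411]
contact_force: [-0.2, 0.6, -0.4]
opening: 0.0428
```

```bash
python3 look.py s5
```

```text
t 5.55 p [ 0.5032 -0.1494  0.107 ] F [-0.23  0.55 -0.42] open 0.0428
tool axes cols
 [[-0.274  0.003  0.962]
 [-0.962  0.    -0.274]
 [-0.001 -1.     0.002]]
rot needed deg (tool) [-0.14  0.12 -0.06]
along s -0.0896 lat 0.0002
```

View pics/s5.png

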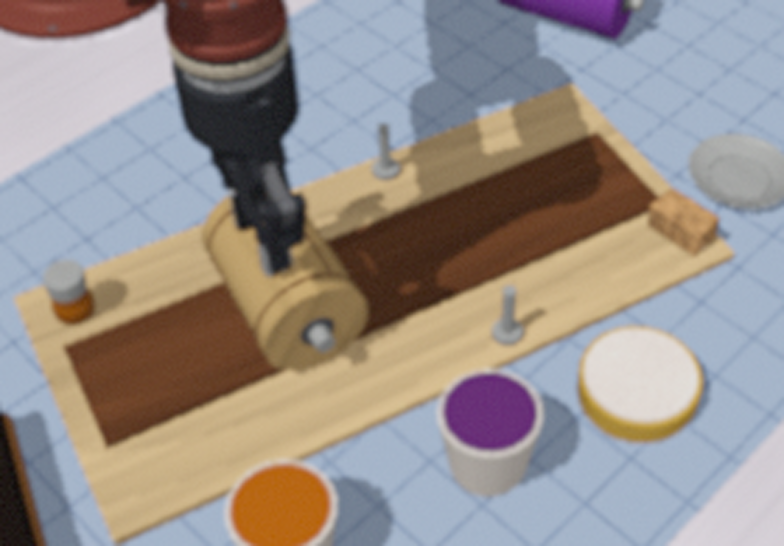

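```bash
cat >> plan.py <<'E'
def ax(u,v):
    P=toz("scene",[((u+.5)/2.8-.5+155,(v+.5)/2.8-.5+130)],.054)[0]-[.5277,-.0632,0]
    print("axle end s",(P@d).round(4),"lat",(P@c).round(4))
E
python3 -c "
from plan import *
ax(297,345);ax(318,335);ax(320,334)"
```

```text
axle end s -0.096 lat 0.0602
axle end s -0.0793 lat 0.0594
axle end s -0.0777 lat 0.0593
```

>>> servo_tool:
  delta_pos:
    - [0, 0.0015, 0]
    - [-0.01, 0.0012, 0]
    - [-0.012, 0.001, 0]
    - [-0.012, 0.001, 0]
    - [-0.012, 0.0012, 0]
  dr:
    - [-0.1, 0.1, 0]
    - [0, 0, 0]
    - [0, 0, 0]
    - [0, 0, 0]
    - [0, 0, 0]
  grip: [0.5, 0.5, 0.5, 0.5, 0.5]

```text
t: 6.22
tool_pos: [0.5172, -0.1029, 0.1057]
tool_rot: [-1.065, 1.412, -1.41]
contact_force: [-1.5, 1.4, 3.2]
opening: 0.0427
```

```bash
python3 look.py s6
```

```text
t 6.225 p [ 0.5172 -0.1029  0.1057] F [-1.46  1.39  3.19] open 0.0427
tool axes cols
 [[-0.274 -0.001  0.962]
 [-0.962  0.    -0.274]
 [-0.    -1.    -0.001]]
rot needed deg (tool) [ 0.05  0.07 -0.01]
along s -0.0411 lat 0.0008
```

View pics/s6.png

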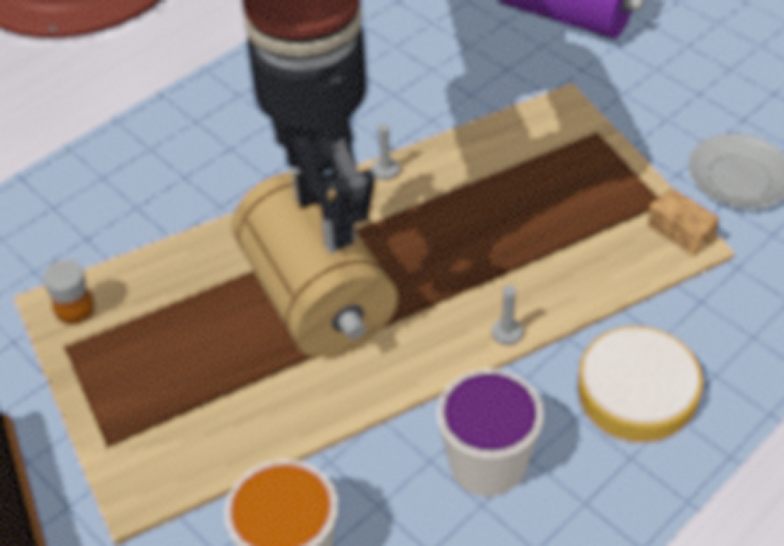

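Rolling well: the axle end has moved to (349,323) in the crop, tool about 12 mm ahead of the crown. Next stroke.

>>> servo_tool:
  delta_pos:
    - [0, 0.0008, 0]
    - [0, -0.006, 0]
    - [0.026, 0, 0]
    - [0, 0.004, 0]
    - [0, 0, 0]
  dr:
    - [0, 0, 0]
    - [0, 0, 0]
    - [0, 0, 0]
    - [0, 0, 0]
    - [0, 0, 0]
  grip: [0.5, 0.5, 0.5, 0.5, 0.5]

```text
t: 6.9
tool_pos: [0.511, -0.1261, 0.1073]
tool_rot: [-1.065, 1.409, -1.408]
contact_force: [-0.2, 0.4, -0.3]
opening: 0.0428
```

```bash
python3 look.py s7
```

```text
t 6.9 p [ 0.511  -0.1261  0.1073] F [-0.2   0.45 -0.28] open 0.0428
tool axes cols
 [[-0.272  0.001  0.962]
 [-0.962  0.002 -0.272]
 [-0.002 -1.     0.   ]]
rot needed deg (tool) [-0.02  0.23 -0.1 ]
along s -0.0651 lat 0.0013
```

View pics/s7.png

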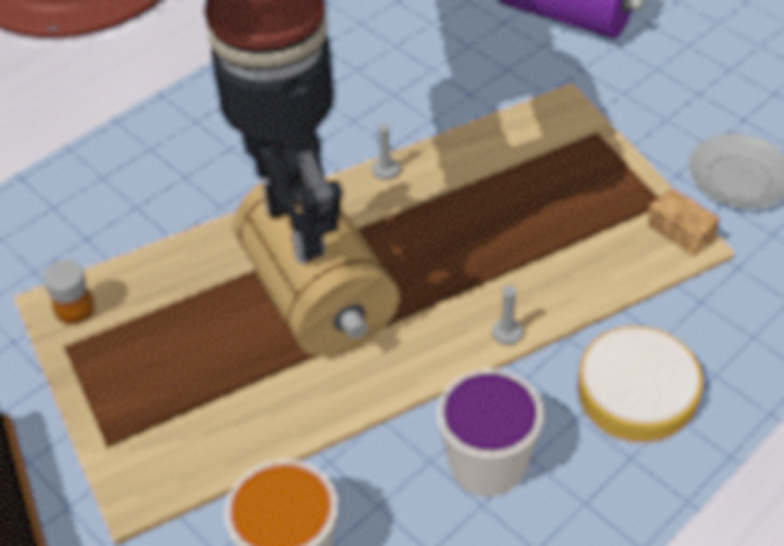

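Roller is standing at (352,322), still square. Next stroke, then lift and reset.

>>> servo_tool:
  delta_pos:
    - [0, 0.0018, 0]
    - [-0.01, 0.0012, 0]
    - [-0.012, 0.001, 0]
    - [-0.012, 0.001, 0]
    - [-0.012, 0.0012, 0]
  dr:
    - [0, 0.2, 0]
    - [0, 0, 0]
    - [0, 0, 0]
    - [0, 0, 0]
    - [0, 0, 0]
  grip: [0.5, 0.5, 0.5, 0.5, 0.5]

```text
t: 7.58
tool_pos: [0.525, -0.0792, 0.1058]
tool_rot: [-1.064, 1.412, -1.41]
contact_force: [-2.6, 0.2, 3.4]
opening: 0.0429
```

>>> servo_tool:
  delta_pos:
    - [0, 0.0008, 0]
    - [0, -0.006, 0]
    - [0.026, 0, 0]
    - [0, 0.004, 0]
    - [0, 0, 0]
  dr:
    - [0, 0, 0]
    - [0, 0, 0]
    - [0, 0, 0]
    - [0, 0, 0]
    - [0, 0, 0]
  grip: [0.5, 0.5, 0.5, 0.5, 0.5]

```text
t: 8.2
tool_pos: [0.5183, -0.1034, 0.1072]
tool_rot: [-1.064, 1.41, -1.408]
contact_force: [-0.3, 0.0, 0.2]
opening: 0.0426
```

```bash
python3 look.py s8
```

```text
t 8.2 p [ 0.5183 -0.1034  0.1072] F [-0.28  0.    0.16] open 0.0426
tool axes cols
 [[-0.273  0.001  0.962]
 [-0.962  0.002 -0.273]
 [-0.002 -1.     0.   ]]
rot needed deg (tool) [-0.02  0.18 -0.1 ]
along s -0.0412 lat 0.002
```

View pics/s8.png

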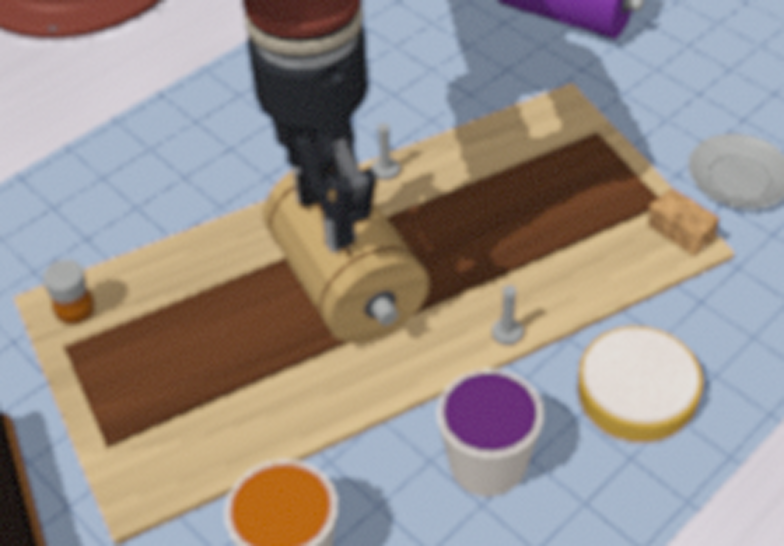

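>>> servo_tool:
  delta_pos:
    - [0, 0.0018, 0]
    - [-0.01, 0.0012, 0]
    - [-0.012, 0.001, 0]
    - [-0.012, 0.001, 0]
    - [-0.012, 0.0012, 0]
  dr:
    - [0, 0.2, 0]
    - [0, 0, 0]
    - [0, 0, 0]
    - [0, 0, 0]
    - [0, 0, 0]
  grip: [0.5, 0.5, 0.5, 0.5, 0.5]

```text
t: 8.88
tool_pos: [0.5323, -0.0565, 0.1058]
tool_rot: [-1.063, 1.413, -1.41]
contact_force: [-2.5, 1.4, 4.0]
opening: 0.0427
```

>>> servo_tool:
  delta_pos:
    - [0, 0.0008, 0]
    - [0, -0.006, 0]
    - [0.026, 0, -0.002]
    - [0, 0.004, 0]
    - [0, 0, 0]
  dr:
    - [0, 0, 0]
    - [0, 0, 0]
    - [0, 0, 0]
    - [0, 0, 0]
    - [0, 0, 0]
  grip: [0.5, 0.5, 0.5, 0.5, 0.5]

```text
t: 9.5
tool_pos: [0.5235, -0.0805, 0.1074]
tool_rot: [-1.063, 1.411, -1.409]
contact_force: [-0.2, -0.5, 0.7]
opening: 0.0427
```

```bash
python3 look.py s9
```

```text
t 9.5 p [ 0.5235 -0.0805  0.1074] F [-0.22 -0.52  0.74] open 0.0427
tool axes cols
 [[-0.274  0.001  0.962]
 [-0.962  0.002 -0.274]
 [-0.002 -1.     0.   ]]
rot needed deg (tool) [-0.01  0.11 -0.11]
along s -0.0178 lat 0.0008
```

View pics/s9.png

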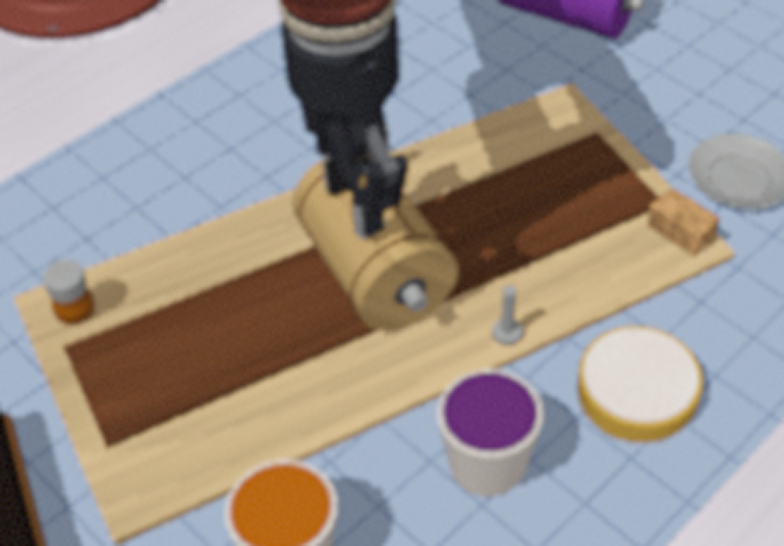

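>>> servo_tool:
  delta_pos:
    - [0, 0.0018, 0]
    - [-0.01, 0.0012, 0]
    - [-0.012, 0.001, 0]
    - [-0.012, 0.001, 0]
    - [-0.012, 0.0012, 0]
  dr:
    - [0, 0.1, 0]
    - [0, 0, 0]
    - [0, 0, 0]
    - [0, 0, 0]
    - [0, 0, 0]
  grip: [0.5, 0.5, 0.5, 0.5, 0.5]

```text
t: 10.18
tool_pos: [0.5377, -0.0331, 0.1059]
tool_rot: [-1.063, 1.413, -1.409]
contact_force: [-2.0, 0.2, 4.6]
opening: 0.0428
```

>>> servo_tool:
  delta_pos:
    - [0, 0.0008, 0]
    - [0, -0.006, 0]
    - [0.026, 0, -0.001]
    - [0, 0.004, 0]
    - [0, 0, 0]
  dr:
    - [0, 0, 0]
    - [0, 0, 0]
    - [0, 0, 0]
    - [0, 0, 0]
    - [0, 0, 0]
  grip: [0.5, 0.5, 0.5, 0.5, 0.5]

```text
t: 10.8
tool_pos: [0.53, -0.057, 0.1075]
tool_rot: [-1.063, 1.411, -1.408]
contact_force: [-0.3, 0.1, 0.0]
opening: 0.0427
```

```bash
python3 look.py s10
```

```text
t 10.8 p [ 0.53   -0.057   0.1075] F [-0.27  0.1   0.04] open 0.0427
tool axes cols
 [[-0.273  0.001  0.962]
 [-0.962  0.003 -0.273]
 [-0.003 -1.    -0.   ]]
rot needed deg (tool) [ 0.01  0.15 -0.16]
along s 0.0066 lat 0.0005
```

View pics/s10.png

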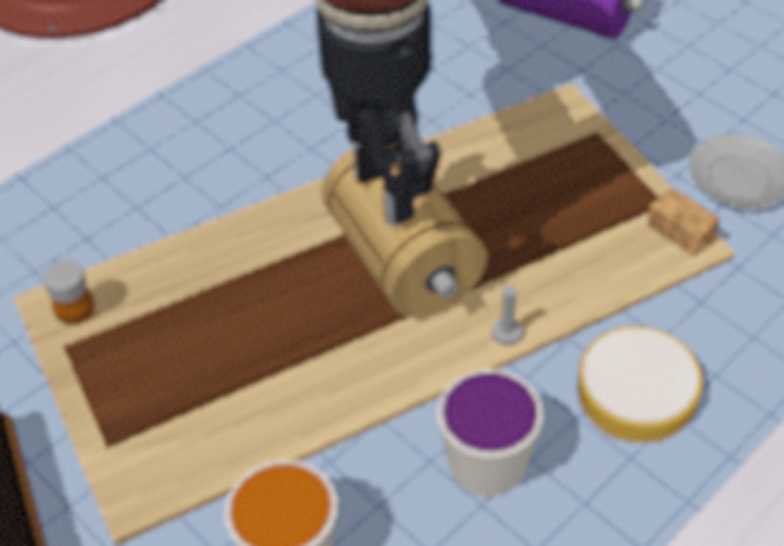

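Axle end at (443,282), square, clear of the posts. One more full stroke, then I retreat and measure exactly.

>>> servo_tool:
  delta_pos:
    - [0, 0.0018, 0]
    - [-0.01, 0.0012, 0]
    - [-0.012, 0.001, 0]
    - [-0.012, 0.001, 0]
    - [-0.01, 0.0012, 0]
  dr:
    - [0, 0.1, 0]
    - [0, 0, 0]
    - [0, 0, 0]
    - [0, 0, 0]
    - [0, 0, 0]
  grip: [0.5, 0.5, 0.5, 0.5, 0.5]

```text
t: 11.48
tool_pos: [0.5437, -0.0111, 0.106]
tool_rot: [-1.062, 1.413, -1.407]
contact_force: [-2.5, 0.3, 4.9]
opening: 0.0423
```

>>> servo_tool:
  delta_pos:
    - [0, 0.0008, 0]
    - [0, -0.01, 0]
    - [0.05, -0.05, 0]
    - [0.06, -0.05, 0]
    - [0.06, -0.03, 0]
  dr:
    - [0, 0, 0]
    - [0, 0, 0]
    - [0, 0, 0]
    - [0, 0, 0]
    - [0, 0, 0]
  grip: [0.5, 0.5, 0.5, 0.5, 0.5]

```text
t: 12.1
tool_pos: [0.5023, -0.1546, 0.2297]
tool_rot: [-1.071, 1.41, -1.399]
contact_force: [0.4, -1.1, -0.4]
opening: 0.0428
```

```bash
python3 look.py s11; python3 -c "
from h import *
im=ctrl.get_image('top');cv2.imwrite('pics/t11.png',cv2.resize(im[150:320,230:480,::-1],None,fx=3.2,fy=3.2,interpolation=cv2.INTER_CUBIC))"
```

```text
t 12.1 p [ 0.5023 -0.1546  0.2297] F [ 0.41 -1.13 -0.36] open 0.0428
tool axes cols
 [[-0.266 -0.004  0.964]
 [-0.964  0.004 -0.266]
 [-0.003 -1.    -0.006]]
rot needed deg (tool) [ 0.32  0.59 -0.18]
along s -0.0948 lat 0.0008
```

View pics/s11.png

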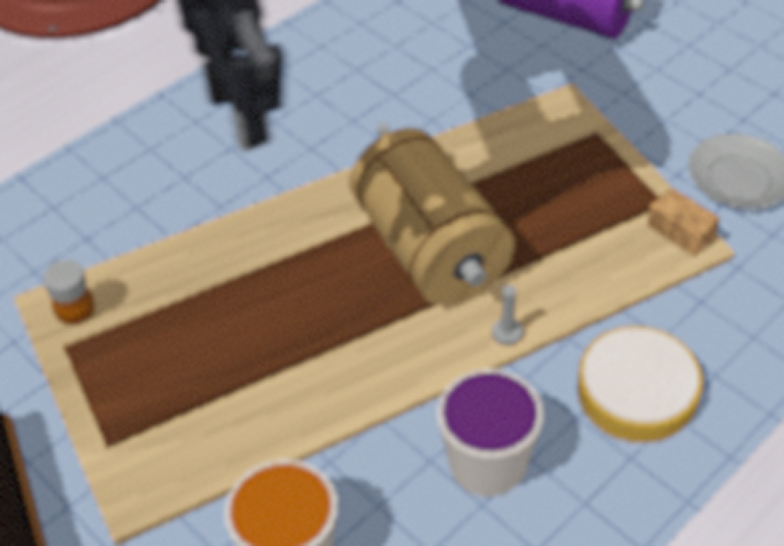

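View pics/t11.png

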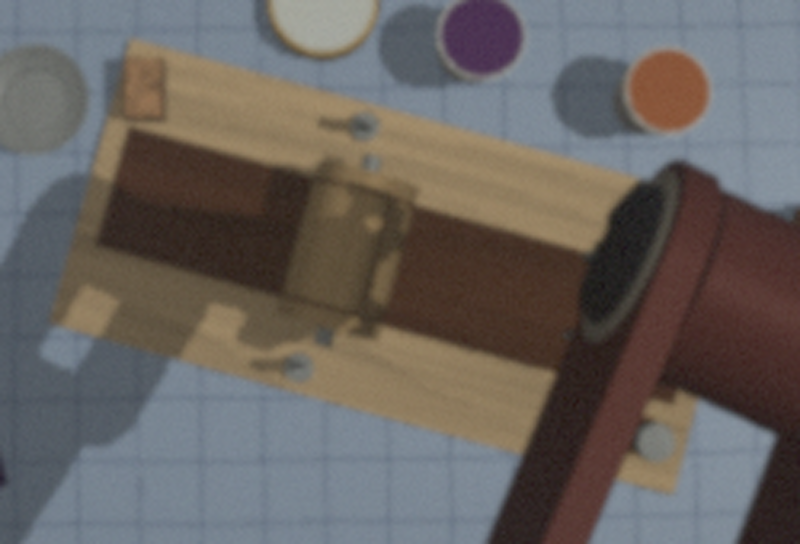

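The roller stands just short of the posts: axle ends at top-crop (372,162) and (324,336), posts at (364,127) and (299,366). I'll enlarge for precise points.

Run:
```python
from h import *
print(ctrl.get_obs()['t'])
f=lambda im,x,y:cv2.resize(im[y:y+40,x:x+52],None,fx=7.5,fy=7.5,interpolation=cv2.INTER_CUBIC)
a=np.mean([ctrl.get_image('top').astype(float) for _ in range(3)],0).astype(np.uint8)[:,:,::-1]
b=np.mean([ctrl.get_image('scene').astype(float) for _ in range(3)],0).astype(np.uint8)[:,:,::-1]
a=cv2.convertScaleAbs(a,alpha=1.5);b=cv2.convertScaleAbs(b,alpha=1.2)
g=np.vstack([np.hstack([f(a,318,172),f(a,300,240)]),np.hstack([f(b,270,170),f(b,305,210)])])
cv2.imwrite('pics/z1.png',g);print(g.shape)
```

```text
12.2
(600, 780, 3)
```

View pics/z1.png

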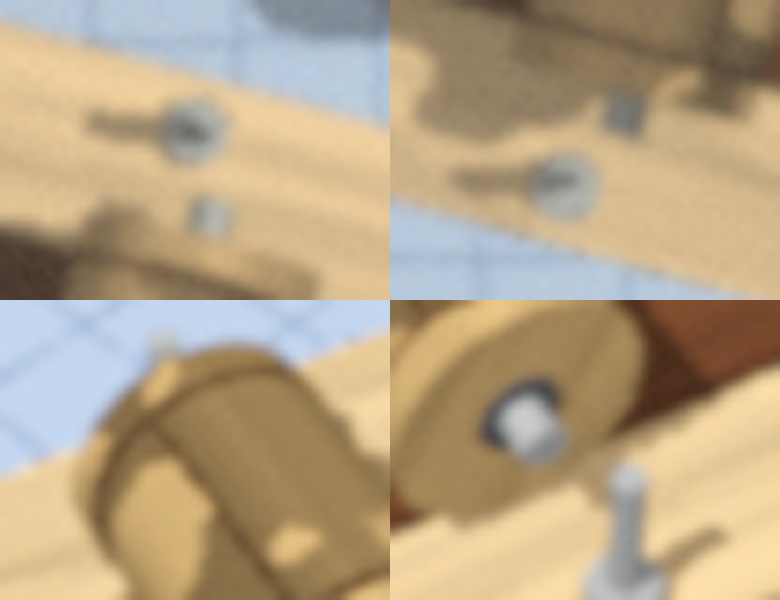

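Run:
```python
from plan import *
g=lambda n,x0,y0,u,v,z:toz(n,[(x0+(u+.5)/7.5-.5,y0+(v+.5)/7.5-.5)],z)[0]
def pr(nm,P): q=P-[.5277,-.0632,0]; print(nm,P.round(4)[:2],"s",(q@d).round(4),"lat",(q@c).round(4)); return P
a=pr("footA",g('top',318,172,194,132,.014)); b=pr("footB",g('top',300,240,174,185,.014))
e=pr("axA",g('top',318,172,211,216,.054)); f=pr("axB",g('top',300,240,233,113,.054))
print("post dist",np.linalg.norm(a-b),"axle len",np.linalg.norm(e-f))
ang=lambda p:np.degrees(np.arctan2(p[1],p[0]));print("angles post",ang(a-b),"axle",ang(e-f)); print("gap along", ((a+b)/2-(e+f)/2)@d,"lat",((a+b)/2-(e+f)/2)@c)
print('scene');h=pr("postTopB'",g('scene',305,210,239,176,.062));pr("foot",g('scene',305,210,236,280,.014)); k=pr("axle face",g('scene',305,210,155,140,.054))
```

```text
footA [ 0.6391 -0.0346] s 0.0582 lat 0.0991
footB [0.4481 0.0209] s 0.0589 lat -0.0997
axA [ 0.6065 -0.0374] s 0.0465 lat 0.0686
axB [0.4744 0.0015] s 0.0475 lat -0.0691
post dist 0.1988199572661826 axle len 0.1376811638278546
angles post -16.205301624721496 axle -16.38334731942908
gap along 0.011558236110390582 lat -4.814376187884082e-05
scene
postTopB' [ 0.6352 -0.035 ] s 0.0567 lat 0.0956
foot [ 0.6345 -0.033 ] s 0.0584 lat 0.0944
axle face [ 0.6055 -0.0367] s 0.0469 lat 0.0675
```

```bash
python3 -c "
from plan import *
st([.539,-.0238,.125])"
```

```text
t 12.5 p [ 0.5019 -0.1519  0.2256] F [-0.79 -0.3   0.24] open 0.043
tool axes cols
 [[-0.265 -0.01   0.964]
 [-0.964  0.007 -0.265]
 [-0.004 -1.    -0.011]]
rot needed deg (tool) [ 0.65  0.62 -0.25]
along s -0.0923 lat -0.0004
delta tool now [-0.1329  0.1012  0.003 ]  after rot [-0.1333  0.1006  0.0004]
```

>>> servo_tool:
  delta_pos:
    - [-0.045, 0.02, 0]
    - [-0.045, 0.025, 0]
    - [-0.04, 0.03, 0]
    - [0, 0.025, 0]
    - [0, 0, 0]
  dr:
    - [0.65, 0.6, -0.25]
    - [0, 0, 0]
    - [0, 0, 0]
    - [0, 0, 0]
    - [0, 0, 0]
  grip: [0.5, 0.5, 0.5, 0.5, 0.5]

```text
t: 13.12
tool_pos: [0.5362, -0.0171, 0.119]
tool_rot: [-1.073, 1.41, -1.404]
contact_force: [0.1, -0.6, 0.0]
opening: 0.0428
```

```bash
python3 -c "
from plan import *
st([.539,-.0238,.1075])"
```

```text
t 13.125 p [ 0.5362 -0.0171  0.119 ] F [ 0.13 -0.65  0.01] open 0.0428
tool axes cols
 [[-0.268 -0.005  0.963]
 [-0.963  0.001 -0.268]
 [ 0.001 -1.    -0.005]]
rot needed deg (tool) [0.31 0.46 0.05]
along s 0.0466 lat -0.0045
delta tool now [0.0057 0.0115 0.0045]  after rot [0.0056 0.0115 0.0045]
```

>>> servo_tool:
  delta_pos:
    - [0.006, 0.004, 0.0045]
    - [0, 0.004, 0]
    - [0, 0.003, 0]
    - [0, 0, 0]
  dr:
    - [0.3, 0.45, 0]
    - [0.1, 0, 0]
    - [0, 0, 0]
    - [0, 0, 0]
  grip: [0.5, 0.5, 0.5, 0.5]

```text
t: 13.62
tool_pos: [0.5408, -0.0253, 0.1102]
tool_rot: [-1.06, 1.407, -1.417]
contact_force: [0.2, -0.2, 0.0]
opening: 0.0427
```

```bash
python3 -c "
from plan import *
st([.539,-.0238,.1058])"
```

```text
t 13.625 p [ 0.5408 -0.0253  0.1102] F [ 0.23 -0.19  0.02] open 0.0427
tool axes cols
 [[-0.277  0.006  0.961]
 [-0.961 -0.002 -0.277]
 [ 0.001 -1.     0.006]]
rot needed deg (tool) [-0.37 -0.06  0.03]
along s 0.04 lat 0.0022
delta tool now [-0.001   0.0044 -0.0022]  after rot [-0.001   0.0044 -0.0021]
```

>>> servo_tool:
  delta_pos:
    - [0, 0.0025, 0]
    - [0, 0.0015, 0]
    - [0, 0.0012, 0]
  dr:
    - [-0.3, 0, 0]
    - [0, 0, 0]
    - [0, 0, 0]
  grip: [0.5, 0.5, 0.5]

```text
t: 14.0
tool_pos: [0.5415, -0.0258, 0.106]
tool_rot: [-1.062, 1.411, -1.415]
contact_force: [-2.1, -0.2, 5.5]
opening: 0.043
```

```bash
python3 -c "
from plan import *
st()"
```

```text
t 14.0 p [ 0.5415 -0.0258  0.106 ] F [-2.06 -0.15  5.55] open 0.043
tool axes cols
 [[-0.277  0.002  0.961]
 [-0.961 -0.001 -0.277]
 [ 0.    -1.     0.003]]
rot needed deg (tool) [-0.15 -0.09  0.02]
along s 0.0398 lat 0.0029
```

Contact at s = 39.8 mm; the tool needs to stop at about s = 62.

>>> servo_tool:
  delta_pos:
    - [-0.006, 0.0008, 0]
    - [-0.007, 0.0008, 0]
    - [-0.005, 0.0008, 0]
    - [0, 0.0008, 0]
  dr:
    - [0, 0, 0]
    - [0, 0, 0]
    - [0, 0, 0]
    - [0, 0, 0]
  grip: [0.5, 0.5, 0.5, 0.5]

```text
t: 14.5
tool_pos: [0.547, -0.0068, 0.1061]
tool_rot: [-1.062, 1.412, -1.413]
contact_force: [-1.9, 0.6, 4.2]
opening: 0.0431
```

```bash
python3 -c "
from plan import *
st()"
```

```text
t 14.5 p [ 0.547  -0.0068  0.1061] F [-1.89  0.6   4.21] open 0.0431
tool axes cols
 [[-0.277  0.001  0.961]
 [-0.961  0.    -0.277]
 [-0.001 -1.     0.001]]
rot needed deg (tool) [-0.07 -0.08 -0.03]
along s 0.0595 lat 0.003
```

>>> servo_tool:
  delta_pos:
    - [-0.0025, 0.0008, 0]
    - [0, 0.0005, 0]
    - [0, 0, 0]
    - [0, -0.008, 0]
    - [0, -0.03, 0]
  dr:
    - [0, 0, 0]
    - [0, 0, 0]
    - [0, 0, 0]
    - [0, 0, 0]
    - [0, 0, 0]
  grip: [0.5, 0.5, 0.5, 0.5, 0.5]

```text
t: 15.12
tool_pos: [0.5457, -0.0037, 0.1414]
tool_rot: [-1.067, 1.417, -1.41]
contact_force: [0.0, 0.1, 0.0]
opening: 0.0427
```

>>> servo_tool:
  delta_pos:
    - [0.05, -0.04, 0]
    - [0.06, -0.03, 0]
    - [0.06, 0, 0]
    - [0.03, 0, 0]
    - [0, 0, 0]
  dr:
    - [0, 0, 0]
    - [0, 0, 0]
    - [0, 0, 0]
    - [0, 0, 0]
    - [0, 0, 0]
  grip: [0.5, 0.5, 0.5, 0.5, 0.5]

```text
t: 15.75
tool_pos: [0.4929, -0.199, 0.2165]
tool_rot: [-1.063, 1.404, -1.417]
contact_force: [-0.8, 1.3, -0.5]
opening: 0.0427
```

```bash
cat > z.py <<'E'
import sys
from h import *
print(ctrl.get_obs()['t'])
f=lambda im,x,y:cv2.resize(im[y:y+40,x:x+52],None,fx=7.5,fy=7.5,interpolation=cv2.INTER_CUBIC)
a=np.mean([ctrl.get_image('top').astype(float) for _ in range(3)],0).astype(np.uint8)[:,:,::-1]
b=np.mean([ctrl.get_image('scene').astype(float) for _ in range(3)],0).astype(np.uint8)[:,:,::-1]
cv2.imwrite(f'pics/{sys.argv[1]}full.png',np.ascontiguousarray(cv2.resize(b[80:340,120:460],None,fx=2.2,fy=2.2)))
a=cv2.convertScaleAbs(a,alpha=1.5);b=cv2.convertScaleAbs(b,alpha=1.2)
g=np.vstack([np.hstack([f(a,318,172),f(a,300,240)]),np.hstack([f(b,270,160),f(b,305,210)])])
cv2.imwrite(f'pics/{sys.argv[1]}.png',g)
E
python3 z.py z2
```

```text
15.75
```

View pics/z2.png

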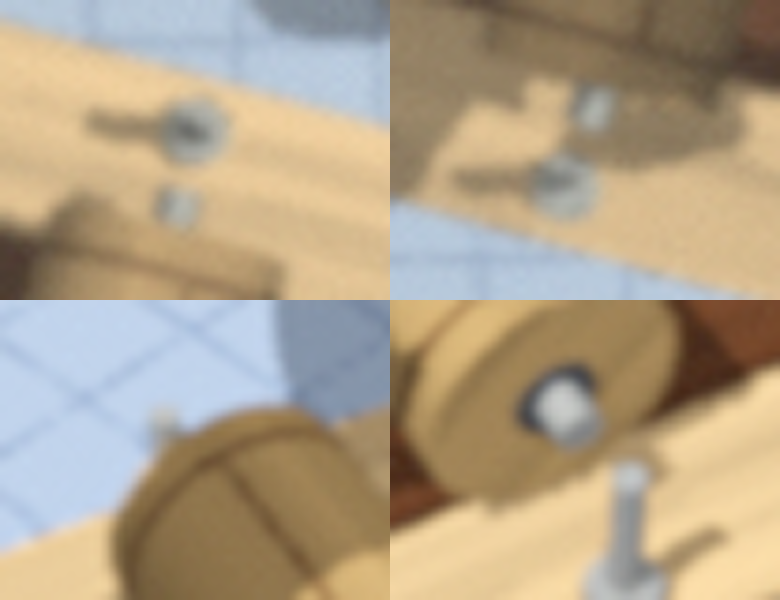

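View pics/z2full.png

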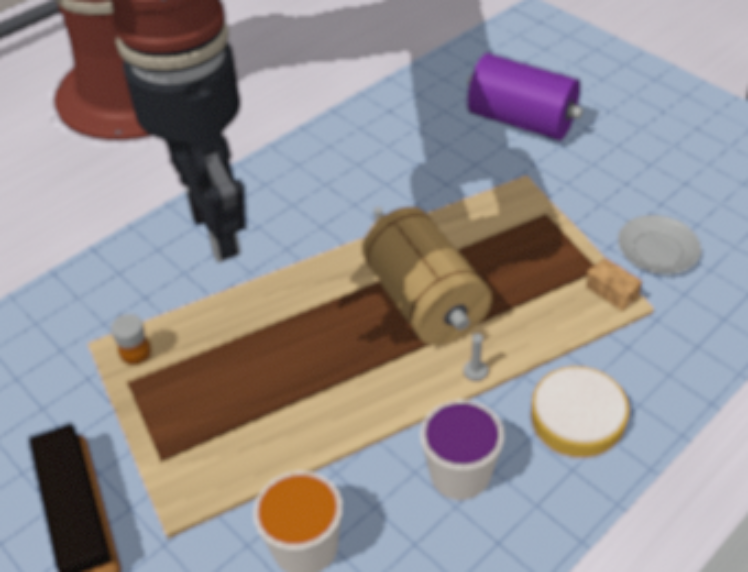

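The axle ends are now at (179,208) and (593,107) in the enlarged top view, next to the posts at (194,132) and (564,185).

```bash
python3 - <<'E'
from plan import *
g=lambda n,x0,y0,u,v,z:toz(n,[(x0+(u+.5)/7.5-.5,y0+(v+.5)/7.5-.5)],z)[0]
def pr(nm,P): q=P-[.5277,-.0632,0]; print(nm,P.round(4)[:2],"s",(q@d).round(4),"lat",(q@c).round(4)); return P
a=pr("footA",g('top',318,172,194,132,.014)); b=pr("footB",g('top',300,240,174,185,.014))
e=pr("axA",g('top',318,172,179,208,.054)); f=pr("axB",g('top',300,240,203,107,.054))
ang=lambda p:np.degrees(np.arctan2(p[1],p[0]));print("angles post",ang(a-b),"axle",ang(e-f),"len",np.linalg.norm(e-f)); print("gap along", ((a+b)/2-(e+f)/2)@d)
pr("postTop scene",g('scene',305,210,241,174,.062));pr("axle face",g('scene',305,210,192,119,.054)); st()
E
python3 z.py z3
```

```text
footA [ 0.6391 -0.0346] s 0.0582 lat 0.0991
footB [0.4481 0.0209] s 0.0589 lat -0.0997
axA [ 0.6093 -0.0269] s 0.0574 lat 0.0684
axB [0.4765 0.0112] s 0.0574 lat -0.0697
angles post -16.205301624721496 axle -16.005802552343944 len 0.13813822113738905
gap along 0.0012040483772171049
postTop scene [ 0.6351 -0.0341] s 0.0576 lat 0.0953
axle face [ 0.6076 -0.0239] s 0.0598 lat 0.066
t 16.05 p [ 0.4935 -0.1959  0.2157] F [ 0.02  0.05 -0.42] open 0.0428
tool axes cols
 [[-0.27   0.004  0.963]
 [-0.963 -0.004 -0.27 ]
 [ 0.002 -1.     0.005]]
rot needed deg (tool) [-0.29  0.36  0.14]
along s -0.137 lat 0.0037
16.05
```

View pics/z3.png

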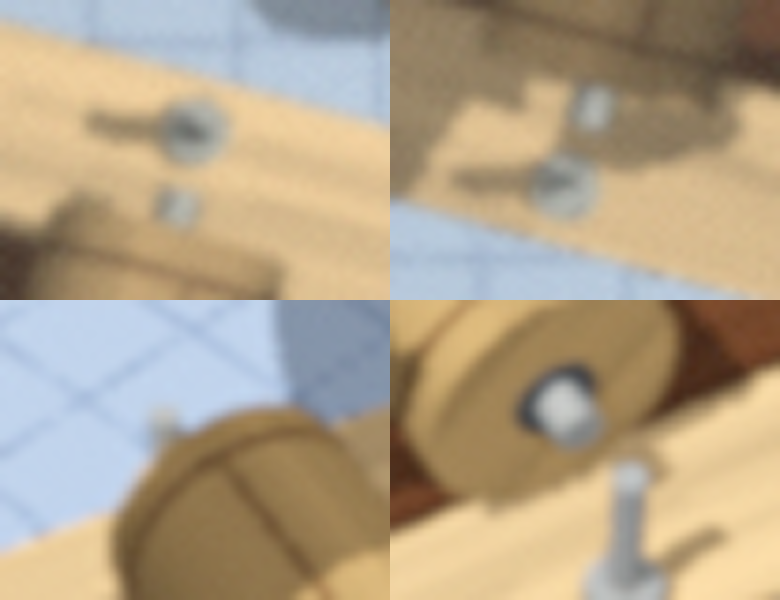

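The two cameras disagree only slightly: top shows 1.2 mm short, scene about 2 mm past, so roughly aligned within the calibration error. It is at rest (two pictures alike) and square to about 0.2°. Handing in.

```bash
python3 -c "
from station import ctrl
print(ctrl.finish_job())"
```

```text
the job is handed in; nothing more can be done
None
```

I rolled the pale wooden roller along the strip to the posts in seven light strokes of the fingertips on its crown (about 5 N). I lifted off and re-set between strokes, then backed the gripper clear and handed the job in at about 16 s of the 58 s allowed.

- **Alignment with the posts:** the two cameras disagreed slightly. The top view put the axle 1.2 mm short of the post line, and the scene view about 2 mm past it. That is about the 2 mm calibration accuracy, so I did not correct it further.
- **Square across the strip:** the axle was within about 0.2° of the line between the posts.
- **At rest:** the close-up crops showed no change between the last two sets of pictures, about 0.3 s apart.
- **Rolling, not skidding:** in every stroke the roller moved about half as far as the fingertips, as it should without slip. I did not measure its turning directly.
- **Everything else:** the other things in view looked unmoved in the last pictures. I compared them by eye only.

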